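Lay the matching bottle in the empty bed of a bottle wall

TASK

One place in this bottle wall is still empty. From the timber cradles take the bottle that matches the one already laid in the wall, and lay it in the empty bed beside it: down in both grooved ribs, neck pointing the same way and bottom about level with its neighbour's. Set it down gently without letting it drop, let go of it, and leave the other bottle and the jar lying in their cradles.

Things in the scene. Friction and masses are not known exactly. Their poses are not given: they have to be found in the camera images.
- wine_bottle: The bottle to lay, 0.35 kg, on its side in one of three wooden cradles. Green glass, paper band; body 62 mm thick, 155 long, then a 27-31 mm neck; 245 in all. Origin: centre of its bottom end; x along its axis to the neck, rolled anyhow about x. Grip across it 90 mm from the bottom (near the centre of mass), free between two ribs 42 mm either way, 16 thick, tops 13 mm below the axis.
- empty_bed: Fixed: two concrete ribs, 16 mm thick, 100 wide, 42 mm before and behind the origin, V grooves along x; on a 40 mm brick footing. Origin: midway, on the footing; x the way the necks point; groove bottom 22 mm up, rib tops 49. Bottle laid: axis 62 mm above the origin, bottom at x = -90 mm, so the grip is right above the origin. Its twin lies fixed likewise in the bed 112 mm to one side (+y or -y).
- slim_bottle: A thinner green bottle, 46 mm in diameter and 225 mm long, lying in another cradle: not wanted, leave it there. Origin on its axis, 85 mm from its bottom; x towards the neck.
- jar: A short green jar with a metal lid, 68 mm in diameter and 125 mm long, lying in another cradle: not wanted, leave it there. Origin on its axis, 55 mm from its bottom; x towards the lid.

How it is judged (in metres and radians):
At the end, for the whole second after the job is handed in: The wine bottle rests in the empty bed: its bottom level with the neighbour's within 18 mm, within 15 mm of the groove's middle and 8 mm of seated height, axis within 10 degrees, neck the neighbour's way; slim bottle and jar within 30 mm of their starts (x of wine_bottle in the frame of empty_bed between -0.108 and -0.072 m and y of wine_bottle in the frame of empty_bed between -0.015 and 0.015 m and z of wine_bottle in the frame of empty_bed between 0.054 and 0.07 m and angle between the x axis of wine_bottle and the x axis of empty_bed, either way round below 0.175 rad and linear speed of wine_bottle below 0.02 m/s and distance of each of slim_bottle, jar from where it was at the start of the episode below 0.03 m); the robot touches nothing.
It fails at once if the wine bottle is dropped into the bed (it moves faster than 0.7 m/s just above it) (x of wine_bottle in the frame of empty_bed between -0.13 and -0.05 m and y of wine_bottle in the frame of empty_bed between -0.03 and 0.03 m and z of wine_bottle in the frame of empty_bed between 0.05 and 0.1 m and linear speed of wine_bottle above 0.7 m/s).
It fails at once if the slim bottle or the jar is taken out of its cradle or knocked (more than 40 mm from where it lay) (distance of any of slim_bottle, jar from where it was at the start of the episode above 0.04 m).
It also fails if it takes over 37 s, if anything falls off the work surface, if the arm or the gripper's body presses on something with over 40 N, if the wrist force passes 120 N, or if a joint passes its speed limit or range.

ROBOT

A 6-joint arm with a two-finger parallel gripper is mounted at the origin on the work surface. World frame = base frame: x ahead of the robot, y to its left, z up, the work surface at z = 0. Lengths are in mm, angles in rad, forces in N, time in s.
With the tool pointing down it reaches from about 325 to 900 mm from the base axis. Payload 6.1 kg.
Tool frame: the origin (TCP) lies midway between the tips of the shut fingers; the grasp point (between the pads) lies 19 mm behind it; z points along the fingers, y is the direction in which the jaws open and shut (so a half turn about z gives the same grasp; the last joint's range is limited). The gripper opens to 87 mm and grips with 3 to 60 N. Pads are 19 mm wide; open, the fingers measure 117 mm over their backs; the gripper's body (75 mm by 190 mm) begins 51 mm behind the grasp point.
Start: joints at [-1.245, 0.22, 1.526, -0, 1.395, -0.126], TCP at [272.858, -562.285, 222.538] pointing down, gripper open.
Joint ranges: [-2.98, 2.98], [-0.91, 2.08], [0.09, 2.57], [-1.24, 4.39], [0.2, 2.65], [-2.68, 2.68]. Speed limits (rad/s): [2.57, 2.57, 3.01, 3.14, 3.14, 3.14].

INTERFACE

Orientations are given as a unit quaternion [x, y, z, w].
In Python, from cell import get_state, grab_frame, sign_off, spot_in, silhouettes gives the robot as it stands.
- The arm moves only by the shell command python3 -m pendant 'ROWS' [OPENING] [FORCE]. ROWS is JSON, a list of rows, each a list of 4 numbers: the shift along the world's x, y, z in cm, then the turn about the world's z in rad. In form: [[tx, ty, tz, yaw], ...]. A call has 1 to 5 rows; each row shifts and turns the commanded pose from where the row before left it; what a row does not reach is not made up. A row lasts 1/10 s, in which the tool goes at most 50 mm and 8.59 degrees, less where a joint would pass 70% of its speed; a pose out of reach is approached as far as the arm can. A call with a gripper value outside its range is refused whole. OPENING is the opening in per cent of the stroke, from 0 (shut) to 100 (fully open), set as the call begins (- or left out, the last holds). The fingers move at their own pace and stop on an object; FORCE is the grip in N (left out, the last holds). Time passes only in rows, so rows that do not move let the fingers close. It gives the time, the measured TCP pose, the force and the opening at its end, in the units of the state.
- get_state(): the state, without advancing time (a new reading comes with each control period).
- grab_frame(name): name is "scene" or "top"; returns a dict with "pixels" (384x512x3 uint8, blue, green, red), "intrinsics" (3x3 intrinsics, pixels), "extrinsics" (4x4, takes a point from camera to world coordinates). Camera axes: x right, y down, z forward; pixel columns grow to the right and rows downward; lengths in mm; the calibration is good to about 2 mm. A picture is of the moment at which its call begins. There is no depth.
- sign_off(): hands the job in, once; it reports no verdict.
Trained networks look in a picture, given as the dict that the camera call returned (one of the last four; its "shot" number tells which), for a name from the list of things; names that differ only in an ending like _2 or _b are one class to them, and where a whole thing is asked for, a point or a joint stands for the part that bears it (a point fixed in the world has none). Each returns a list of dicts, best first, with "score" (0 to 1); they miss things now and then, are a little off and sometimes report something else, mostly with a low value. They report only what shows in the picture. A call takes as long as a camera call.
- spot_in(picture, query): "extent" ([left, top, width, height] in pixels, round what is visible of it).
- silhouettes(picture, query): "pixels" (384x512 bool, what is visible of it) and "extent" ([left, top, width, height] in pixels, round what is visible of it).
The state is a dict: "time_s": time; "qpos": joint angles; "qvel": joint speeds; "joint_efforts": joint torques, N m; "eef_pos": TCP position; "tcp_rot": TCP orientation; "ft_force": force on the tool from outside, world axes, zero at the start; "torque": the same for the moment, N m; "opening": finger opening in mm.
Only numpy, scipy, OpenCV 4.12 (cv2) and the standard library are available. Lean on these libraries where they do the work, as an engineer would, in place of code of your own. Each camera call takes 0.05 s, during which the arm holds its last target.

## Working session

There is one attempt and no reset: what is moved stays moved. The work goes in short steps, Python scripts to look and compute and a shell command to move; the robot and the scene stay as the last step left them, time stands still between calls to the robot, and variables do not carry over. Pictures are saved under pics/ and viewed, and the job is handed in when it is done.

```bash
mkdir -p pics; ls; cat > h.py <<'E'
import numpy as np, cv2
from cell import *
def look(cam,tag):
    p=grab_frame(cam); cv2.imwrite(f'pics/{tag}.png',p['pixels']); return p
def ray(p,u,v):
    K=np.array(p['intrinsics']);T=np.array(p['extrinsics'])
    d=T[:3,:3]@np.linalg.solve(K,[u,v,1.]);return T[:3,3],d
def atz(p,u,v,z):
    o,d=ray(p,u,v);return o+d*(z-o[2])/d[2]
def proj(p,X):
    K=np.array(p['intrinsics']);T=np.array(p['extrinsics'])
    c=T[:3,:3].T@(np.asarray(X)-T[:3,3]);q=K@c;return q[:2]/q[2]
E
python3 - <<'E'
from h import *
np.set_printoptions(precision=1,suppress=True)
a=look('top','top0');b=look('scene','scene0')
for n,p in(('top',a),('scene',b)):
    print(n,np.array(p['extrinsics']),np.array(p['intrinsics']))
    for q in('wine_bottle','slim_bottle','jar','empty_bed'):
        for r in silhouettes(p,q)[:4]: print(q,round(r['score'],2),r['extent'])
s=get_state();print(s)
E
```

```text
pics
top [[   0.    -1.     0.1  339.1]
 [  -1.    -0.    -0.    26.1]
 [   0.    -0.1   -1.  1201.5]
 [   0.     0.     0.     1. ]] [[489.7   0.  251.3]
 [  0.  489.7 192. ]
 [  0.    0.    1. ]]
wine_bottle 0.84 [98.7, 109.3, 29.5, 101.1]
slim_bottle 0.72 [150.5, 116.7, 31.0, 95.1]
jar 0.8 [198.9, 149.4, 34.2, 54.8]
empty_bed 0.66 [298.8, 146.5, 52.1, 54.4]
scene [[ -0.6   0.6  -0.6 940.9]
 [  0.8   0.4  -0.4 344.3]
 [  0.   -0.7  -0.7 648.9]
 [  0.    0.    0.    1. ]] [[366.4   0.  253.7]
 [  0.  366.4 188.3]
 [  0.    0.    1. ]]
wine_bottle 0.72 [328.7, 245.5, 77.8, 127.8]
slim_bottle 0.74 [260.7, 229.0, 84.2, 92.5]
jar 0.74 [228.4, 199.6, 67.1, 61.2]
empty_bed 0.87 [133.8, 160.3, 60.6, 53.4]
{'time_s': 0.5, 'qpos': array([-1.2,  0.2,  1.5, -0. ,  1.4, -0.1]), 'qvel': array([-0., -0., -0., -0., -0., -0.]), 'joint_efforts': array([ -0. , -49.4, -38.7,   0.1,   0. ,  -0. ]), 'eef_pos': array([ 272.8, -562.3,  222.5]), 'tcp_rot': array([ 1. ,  0.2, -0. , -0. ]), 'ft_force': array([-0. , -0.4,  0.1]), 'torque': array([-0., -0.,  0.]), 'opening': 87.30689656347816}
```

View pics/top0.png

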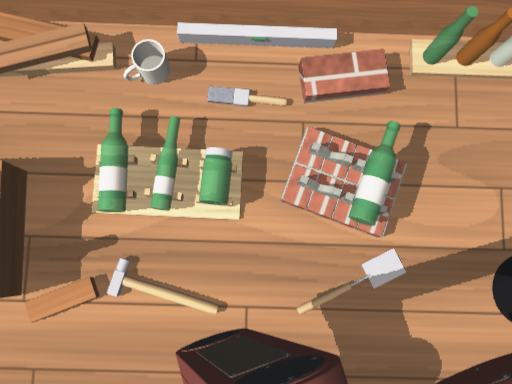

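View pics/scene0.png

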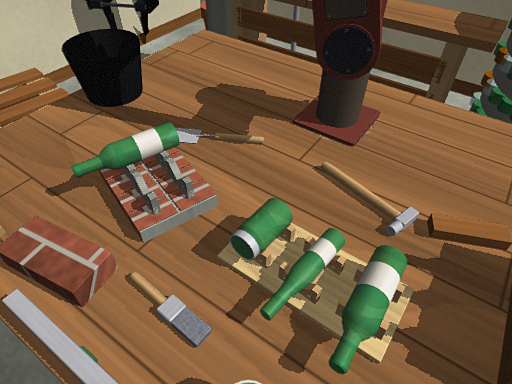

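```bash
cat > fit.py <<'E'
from h import *
from scipy.optimize import minimize
th=np.linspace(0,2*np.pi,24,endpoint=False)
PR=[(0,29),(3,31),(150,31),(163,27),(180,15.5),(245,13.5)]
SL=[(-85,22),(-82,23),(30,23),(70,12),(140,11)]
def poly(p,s,x,y,z,yaw,prof,S=8):
    ax=np.array([np.cos(yaw),np.sin(yaw),0]);n=np.array([-ax[1],ax[0],0]);m=np.zeros((384*S//4,512*S//4),np.uint8)
    rings=[]
    for t,r in prof:
        rings.append(np.array([proj(p,np.array([x,y,z])+ax*t+r*(np.cos(a)*n+np.sin(a)*np.array([0,0,1]))) for a in th]))
    im=np.zeros((768,1024),np.uint8)
    for a,b in zip(rings,rings[1:]):
        h=cv2.convexHull((np.vstack([a,b])*2+.5).astype(np.float32))
        cv2.fillConvexPoly(im,np.round(h*16).astype(np.int32),255,shift=4)
    return im>0
def up(m): return cv2.resize(m.astype(np.uint8)*255,(1024,768),interpolation=cv2.INTER_LINEAR)>127
def hull(m):
    pts=cv2.findNonZero(m.astype(np.uint8));o=np.zeros(m.shape,np.uint8);cv2.fillConvexPoly(o,cv2.convexHull(pts),1);return o>0
def fit(views,x0,prof=PR,usehull=False):
    def c(v):
        t=0
        for p,m in views:
            q=poly(p,2,*v[:3],v[3]/100,prof)
            if usehull:q=hull(q)
            t+=1-(q&m).sum()/(q|m).sum()
        return t
    x0=np.array([*x0[:3],x0[3]*100]);sim=np.vstack([x0]+[x0+d for d in np.diag([12,12,12,8.])])
    r=minimize(c,x0,method='Nelder-Mead',options=dict(initial_simplex=sim,xatol=.1,fatol=1e-4,maxfev=400))
    r2=minimize(c,r.x,method='Nelder-Mead',options=dict(initial_simplex=np.vstack([r.x]+[r.x+d for d in np.diag([5,-5,5,-3.])]),xatol=.1,fatol=1e-4,maxfev=400))
    return np.array([*r2.x[:3],r2.x[3]/100]),r2.fun
def greenhull(p,box):
    h=cv2.cvtColor(p['pixels'],cv2.COLOR_BGR2HSV)
    g=((h[...,0]>45)&(h[...,0]<90)&(h[...,1]>90)&(h[...,2]>25)).astype(np.uint8)
    z=np.zeros_like(g);l,t,w,hh=box;z[t:t+hh,l:l+w]=g[t:t+hh,l:l+w]
    z=cv2.morphologyEx(z,cv2.MORPH_OPEN,np.ones((2,2)));return hull(up(z)),z
E
python3 - <<'E'
from fit import *
np.set_printoptions(precision=3,suppress=True)
a=look('top','t1');b=look('scene','s1')
ma,mb=[silhouettes(p,'wine_bottle')[0]['pixels'] for p in(a,b)]
x0=[*atz(a,112,208,60),0.]
print('wine guess',x0);w,f=fit([(a,up(ma)),(b,up(mb))],x0);print('wine',w,f)
wh,fh=fit([(a,hull(up(ma))),(b,hull(up(mb)))],w,usehull=True);print('wine hull',wh,fh)
ms=[silhouettes(p,'slim_bottle')[0]['pixels'] for p in(a,b)]
s,f2=fit([(a,up(ms[0])),(b,up(ms[1]))],[*atz(a,165,170,60),0.],SL);print('slim',s,f2)
ga,za=greenhull(a,(340,118,65,112));gb,zb=greenhull(b,(65,118,118,65))
p0=atz(a,368,218,100);p1=atz(a,393,128,100);y=np.arctan2(*(p1-p0)[1::-1])
t,f3=fit([(a,ga),(b,gb)],[*p0,y],usehull=True);print('twin',p0,y,t,f3)
for p,n,v,z in((a,'top',0,za),(b,'scene',1,zb)):
    im=cv2.resize(p['pixels'],(1024,768))
    for q,pr in((w,PR),(t,PR),(s,SL)):
        cs,_=cv2.findContours(poly(p,2,*q,pr).astype(np.uint8),cv2.RETR_EXTERNAL,cv2.CHAIN_APPROX_NONE);cv2.drawContours(im,cs,-1,(0,0,255),1)
    L={'top':(150,180,700,320),'scene':(130,220,700,530)}[n]
    cv2.imwrite(f'pics/fit_{n}.png',im[L[1]:L[1]+L[3],L[0]:L[0]+L[2]])
e=silhouettes(a,'empty_bed')[0];print(e['extent'])
E
```

```text
wine guess [np.float64(462.581036298094), np.float64(327.30259343962723), np.float64(60.0), 0.0]
wine [457.145 325.87   66.007   0.027] 0.09661342663390737
wine hull [457.148 326.059  64.919   0.029] 0.0777336494463734
slim [550.756 207.85   54.978  -0.103] 0.1209113940929396
twin [ 453.267 -261.912  100.   ] -0.2759619860374758 [ 444.441 -246.01    98.122   -0.332] 0.11230928519222971
[297.4, 143.6, 54.1, 57.7]
```

View pics/fit_top.png

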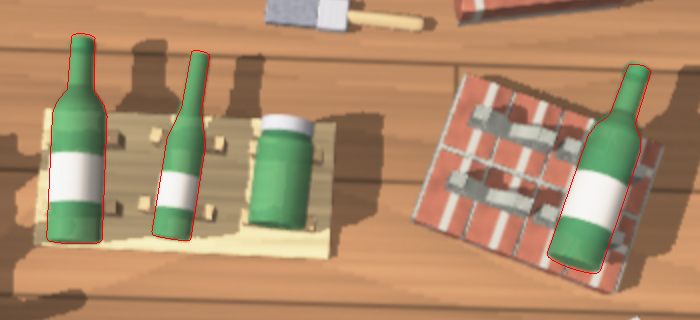

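View pics/fit_scene.png

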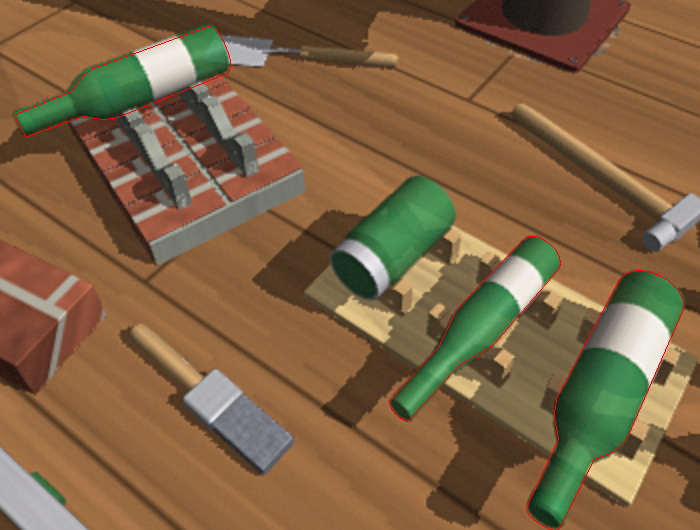

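```bash
python3 - <<'E'
from fit import *
np.set_printoptions(precision=3,suppress=True)
a=look('top','t2');b=look('scene','s2')
t=np.array([444.4,-246,100,-.332])
def bed(t):
    ax=np.array([np.cos(t[3]),np.sin(t[3]),0]);n=np.array([-ax[1],ax[0],0]);o=t[:3]+90*ax+112*n;o[2]=40;return o,ax,n
o,ax,n=bed(t);print(o)
for p,nm,c in((a,'top',(270,120,150,130)),(b,'scene',(60,110,170,130))):
    im=cv2.resize(p['pixels'],None,fx=5,fy=5,interpolation=cv2.INTER_CUBIC)
    for s in(-42,42):
        for e in (-8,8):
            L=[o+ax*(s+e)+n*y+np.array([0,0,z]) for y,z in((-50,49),(-27,49),(0,22),(27,49),(50,49))]
            q=np.array([(proj(p,X)+.5)*5-.5 for X in L]).astype(int);cv2.polylines(im,[q],False,(0,0,255),1)
    q=np.array([(proj(p,o+ax*s+n*0+np.array([0,0,62]))+.5)*5 for s in(-90,155)]).astype(int);cv2.polylines(im,[q],False,(255,255,0),1)
    cs,_=cv2.findContours(cv2.resize(poly(p,2,*t,PR).astype(np.uint8),None,fx=2.5,fy=2.5),cv2.RETR_EXTERNAL,cv2.CHAIN_APPROX_NONE);cv2.drawContours(im,cs,-1,(255,0,255),1)
    x,y,w,h=[5*k for k in c];cv2.imwrite(f'pics/bed_{nm}.png',cv2.resize(im[y:y+h,x:x+w],None,fx=.85,fy=.85))
E
```

```text
[ 565.99 -169.45   40.  ]
```

View pics/bed_top.png

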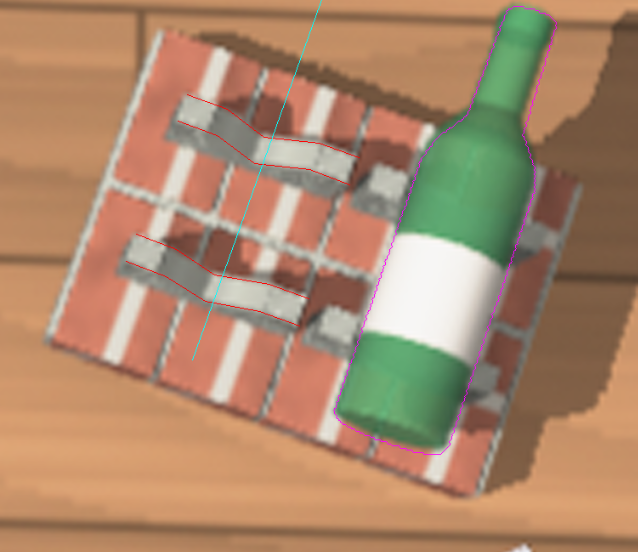

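View pics/bed_scene.png

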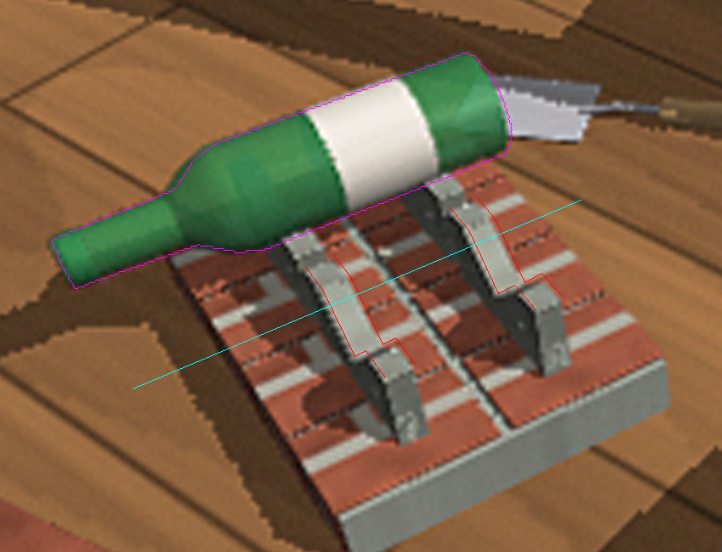

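```bash
python3 - <<'E'
from fit import *
a=cv2.imread('pics/t2.png');b=cv2.imread('pics/s2.png')
for im,n,(x,y,w,h),s in((a,'top',(295,140,65,65),10-1),(b,'scene',(115,145,85,75),8)):
    c=cv2.resize(im[y:y+h,x:x+w],None,fx=s,fy=s,interpolation=cv2.INTER_CUBIC)
    for k in range(0,w,10):cv2.putText(c,str(x+k),(k*s,10),0,.4,(255,255,255),1);cv2.line(c,(k*s,12),(k*s,20),(255,255,255),1)
    for k in range(0,h,10):cv2.putText(c,str(y+k),(0,k*s+5),0,.4,(255,255,255),1)
    cv2.imwrite(f'pics/z_{n}.png',c)
E
```

```text
(no output)
```

View pics/z_top.png

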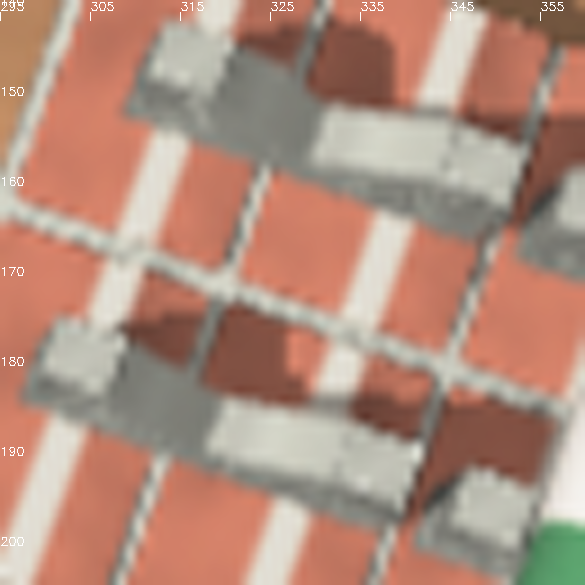

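View pics/z_scene.png

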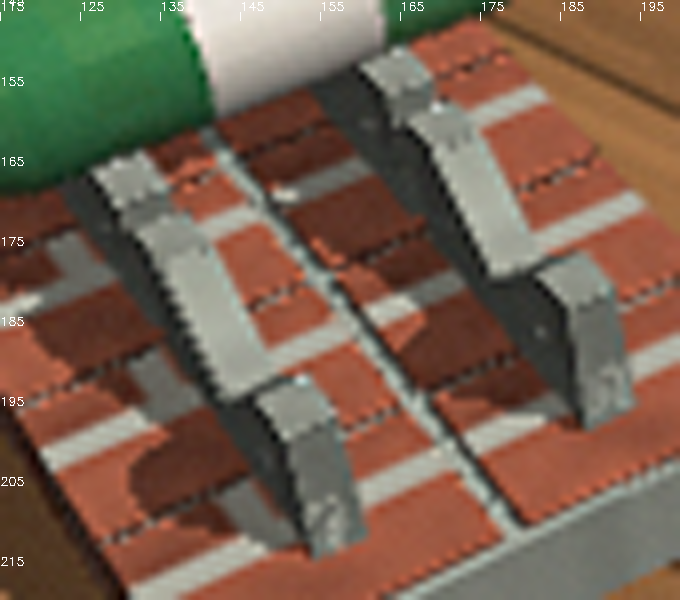

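```bash
cat > bedfit.py <<'E'
from fit import *
from scipy.optimize import least_squares
np.set_printoptions(precision=2,suppress=True)
P=[((165,22),42,50,1),((148,68),42,50,-1),((325,105),42,0,1),((308,158),42,0,-1),((528,150),42,-50,1),((510,205),42,-50,-1),
((58,320),-42,50,1),((40,365),-42,50,-1),((225,400),-42,0,1),((208,450),-42,0,-1),((423,447),-42,-50,1),((405,495),-42,-50,-1),((455,128),42,-33,1),((350,420),-42,-33,1)]
Q=[((285,440),42,50,1),((340,425),42,50,-1),((258,393),42,33,1),((308,375),42,33,-1),((163,262),42,-33,1),((210,240),42,-33,-1),
((583,315),-42,50,1),((630,302),-42,50,-1),((540,270),-42,33,1),((585,255),-42,33,-1),((425,145),-42,-33,1),((475,130),-42,-33,-1)]
a=look('top','t3');b=look('scene','s3')
def res(v,full=False):
    o=v[:3];ax=np.array([np.cos(v[3]),np.sin(v[3]),0]);n=np.array([-ax[1],ax[0],0]);r=[]
    for p,L,s,off in((a,P,9,(295,140)),(b,Q,8,(115,145))):
        for (c,x,y,e) in L:
            z=22 if y==0 else 49
            r.append(proj(p,o+ax*(x+8*e)+n*y+np.array([0,0,z]))-(np.array(c)/s+off-.5))
    r=np.array(r);return r if full else r.ravel()
for sel in('free','z40'):
    f=(lambda v:res(v)) if sel=='free' else (lambda v:res(np.array([v[0],v[1],40,v[2]])))
    x0=[566,-169,40,-.33] if sel=='free' else [566,-169,-.33]
    r=least_squares(f,x0,loss='soft_l1',x_scale=[10,10,10,.1] if sel=='free' else [10,10,.1]);print(sel,r.x,r.cost)
    if sel=='free':print(res(r.x,True))
E
python3 bedfit.py
```

```text
free [ 568.   -167.82   39.49   -0.33] 9.007378728376537
[[ 0.11 -0.89]
 [-0.26  0.23]
 [ 0.31 -0.08]
 [ 0.03  0.15]
 [ 0.05 -0.35]
 [-0.13 -0.18]
 [ 0.04 -0.99]
 [-0.27  0.38]
 [-0.08 -0.46]
 [-0.42  0.23]
 [ 0.16 -0.1 ]
 [-0.07  0.99]
 [ 1.3  -0.42]
 [ 1.34  0.35]
 [ 0.1   0.  ]
 [ 0.23 -1.3 ]
 [ 0.08  1.16]
 [ 0.78  0.31]
 [-0.46  0.29]
 [ 0.4   0.22]
 [-1.67 -0.49]
 [-1.14 -1.78]
 [ 0.03  0.82]
 [ 0.77 -0.15]
 [ 0.95  0.61]
 [ 0.89 -0.11]]
z40 [ 568.04 -167.65   -0.33] 9.10136181197366
```

```bash
cat > st.py <<'E'
from cell import *
import numpy as np
from scipy.spatial.transform import Rotation as R
np.set_printoptions(precision=3,suppress=True)
s=get_state();M=R.from_quat(s['tcp_rot']).as_matrix();y=M[:,1]
print('t',round(s['time_s'],2),'pos',s['eef_pos'],'zdir',M[:,2],'jaw-normal yaw mod pi',(np.arctan2(y[1],y[0])+np.pi)%np.pi-np.pi/2,'q',s['qpos'],'F',s['ft_force'],'open',s['opening'])
E
python3 st.py
```

```text
t 1.05 pos [ 272.87  -562.267  222.513] zdir [-0.  0. -1.] jaw-normal yaw mod pi 0.45181168769535107 q [-1.245  0.22   1.527  0.     1.395 -0.126] F [-0.225  0.448  0.454] open 86.9348340207424
```

```bash
python3 -m pendant '[[0.7,2,0,-0.02],[1.37,4.4,0,-0.02],[1.37,4.4,0,-0.02],[1.37,4.4,0,-0.02],[1.37,4.4,0,-0.02]]' 100
python3 -m pendant '[[1.37,4.4,0,-0.02],[1.37,4.4,0,-0.02],[1.37,4.4,0,-0.02],[1.37,4.4,0,-0.02],[1.37,4.4,0,-0.02]]'
python3 -m pendant '[[1.37,4.4,0,-0.02],[1.37,4.4,0,-0.02],[1.37,4.4,0,-0.02],[1.37,4.4,0,-0.02],[1.37,4.4,0,-0.02]]'; python3 st.py
```

```text
time_s: 1.55
eef_pos: [334.9, -364.7, 222.5]
tcp_rot: [0.985, 0.174, 0.0, 0.0]
ft_force: [0.8, 0.2, 1.6]
opening: 87.3
time_s: 2.05
eef_pos: [403.4, -144.6, 222.9]
tcp_rot: [0.992, 0.125, 0.001, 0.0]
ft_force: [1.1, 0.1, 0.1]
opening: 86.9
time_s: 2.55
eef_pos: [472.0, 75.7, 222.9]
tcp_rot: [0.997, 0.076, 0.001, 0.0]
ft_force: [0.4, -0.9, 0.1]
opening: 87.0
t 2.55 pos [472.003  75.718 222.949] zdir [ 0.001 -0.    -1.   ] jaw-normal yaw mod pi 0.15116910463117317 q [-0.006 -0.14   1.897 -0.     1.383  1.414] F [ 0.445 -0.87   0.133] open 86.9703152566044
```

```bash
python3 -m pendant '[[1.25,4.3,0,-0.02],[1.25,4.3,0,-0.02],[1.25,4.3,0,-0.02],[1.25,4.3,0,-0.02],[1.25,4.3,0,-0.02]]'
python3 -m pendant '[[1.2,3.5,-1,-0.02],[0,0.3,-1.5,0],[0,0,-3,0],[0,0,-3,0],[0,0,0,0]]'; python3 st.py
python3 - <<'E'
from h import *
a=look('top','ta');b=look('scene','sa')
cv2.imwrite('pics/ab.png',np.hstack([cv2.resize(a['pixels'][60:260,40:290],(400,320)),cv2.resize(b['pixels'][100:384,150:505],(400,320))]))
E
```

```text
time_s: 3.05
eef_pos: [534.4, 290.7, 222.6]
tcp_rot: [1.0, 0.026, 0.0, -0.0]
ft_force: [0.6, -0.3, 0.2]
opening: 87.0
time_s: 3.55
eef_pos: [542.3, 324.4, 131.6]
tcp_rot: [1.0, 0.016, -0.005, 0.002]
ft_force: [0.1, 0.0, -1.2]
opening: 87.1
t 3.55 pos [542.331 324.388 131.644] zdir [-0.009 -0.005 -1.   ] jaw-normal yaw mod pi 0.03178394454115385 q [ 0.415  0.32   1.581 -0.     1.25   1.954] F [ 0.104  0.013 -1.214] open 87.05157188560918
```

View pics/ab.png

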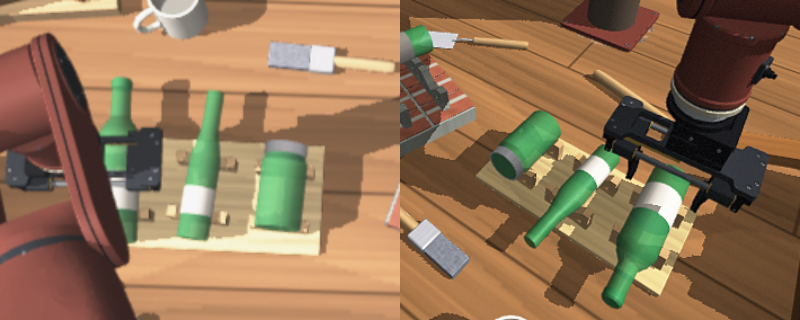

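```bash
python3 -m pendant '[[0.45,0.4,0,0],[0,0,0,0]]'; python3 st.py
```

```text
time_s: 3.85
eef_pos: [552.6, 331.4, 140.2]
tcp_rot: [1.0, 0.016, 0.002, -0.001]
ft_force: [0.1, 0.4, 1.0]
opening: 86.8
t 3.85 pos [552.638 331.444 140.212] zdir [ 0.004  0.002 -1.   ] jaw-normal yaw mod pi 0.03148871227560823 q [0.418 0.328 1.554 0.    1.255 1.957] F [0.093 0.425 0.967] open 86.78623553514318
```

```bash
python3 -m pendant '[[0,0,0,0],[0,0,0,0],[0,0,0,0]]'; python3 st.py
```

```text
time_s: 4.15
eef_pos: [550.8, 330.7, 138.0]
tcp_rot: [1.0, 0.016, 0.0, -0.0]
ft_force: [-0.1, 0.0, 0.7]
opening: 87.2
t 4.15 pos [550.795 330.743 137.967] zdir [ 0.001  0.    -1.   ] jaw-normal yaw mod pi 0.031776791297092766 q [0.418 0.329 1.557 0.    1.254 1.957] F [-0.058  0.018  0.747] open 87.1556337689304
```

```bash
python3 -m pendant '[[-0.37,-0.22,-1,0],[0,0,-2,0],[0,0,-2,0],[0,0,-1.7,0],[0,0,-1,0]]'; python3 -m pendant '[[0,0,-0.8,0],[0,0,-0.5,0],[0,0,-0.2,0],[0,0,0,0],[0,0,0,0]]'; python3 st.py
python3 - <<'E'
from h import *
a=look('top','tb');b=look('scene','sb')
cv2.imwrite('pics/bb.png',np.hstack([cv2.resize(a['pixels'][80:230,60:210],(320,320)),cv2.resize(b['pixels'][150:384,250:505],(400,320))]))
E
```

```text
time_s: 4.65
eef_pos: [545.5, 327.8, 57.9]
tcp_rot: [1.0, 0.016, -0.001, 0.001]
ft_force: [0.5, -0.4, 0.5]
opening: 86.8
time_s: 5.15
eef_pos: [547.5, 328.8, 46.3]
tcp_rot: [1.0, 0.016, 0.001, -0.0]
ft_force: [0.6, 0.1, 0.1]
opening: 86.9
t 5.15 pos [547.494 328.762  46.307] zdir [ 0.001  0.001 -1.   ] jaw-normal yaw mod pi 0.03179254741318971 q [0.417 0.426 1.619 0.    1.095 1.956] F [0.6   0.136 0.06 ] open 86.87938937183756
```

View pics/bb.png

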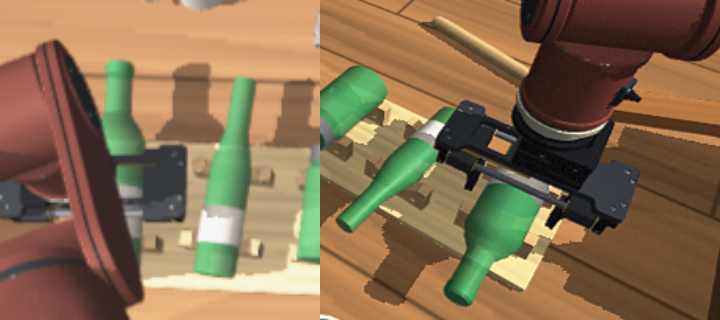

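The fingers straddle the wine bottle's body at its band (scene crop around 510,185), clear of the slim bottle. Closing with a moderate force.

```bash
python3 -m pendant '[[0,0,0,0],[0,0,0,0],[0,0,0,0],[0,0,0,0],[0,0,0,0]]' 0 30; python3 -m pendant '[[0,0,0,0],[0,0,0,0],[0,0,0,0],[0,0,0,0]]';python3 -m pendant '[[0,0,0.3,0],[0,0,0.5,0],[0,0,0.7,0],[0,0,0.5,0],[0,0,0,0]]'; python3 st.py
```

```text
time_s: 5.75
eef_pos: [547.0, 328.6, 45.6]
tcp_rot: [1.0, 0.016, 0.0, -0.0]
ft_force: [-0.2, -0.2, 0.1]
opening: 60.9
time_s: 6.15
eef_pos: [546.9, 328.6, 45.6]
tcp_rot: [1.0, 0.016, 0.0, -0.0]
ft_force: [0.5, 1.4, -0.0]
opening: 61.3
time_s: 6.65
eef_pos: [547.8, 328.8, 66.9]
tcp_rot: [1.0, 0.016, 0.001, -0.0]
ft_force: [0.3, -1.3, -4.0]
opening: 61.2
t 6.65 pos [547.792 328.82   66.917] zdir [ 0.002  0.001 -1.   ] jaw-normal yaw mod pi 0.0317792255996705 q [ 0.417  0.4    1.611 -0.     1.129  1.956] F [ 0.258 -1.334 -3.971] open 61.239149390938294
```

```bash
python3 -m pendant '[[0,0,1.5,0],[0,0,2.5,0],[0,0,2.5,0],[0,0,2.5,0],[0,0,2.5,0]]'; python3 -m pendant '[[0,0,1.5,0],[0,0,0.5,0],[0,0,0,0],[0,0,0,0]]'; python3 st.py; python3 - <<'E'
from h import *
a=look('top','tc');b=look('scene','sc')
cv2.imwrite('pics/cc.png',np.hstack([a['pixels'][60:300,0:400],b['pixels'][100:340,112:512]]))
E
```

```text
time_s: 7.15
eef_pos: [546.9, 328.5, 182.5]
tcp_rot: [1.0, 0.016, 0.0, -0.0]
ft_force: [0.3, -0.2, -4.3]
opening: 60.9
time_s: 7.55
eef_pos: [546.1, 328.1, 198.9]
tcp_rot: [1.0, 0.016, -0.001, 0.0]
ft_force: [0.6, -0.4, -4.3]
opening: 61.1
t 7.55 pos [546.13  328.138 198.939] zdir [-0.002 -0.001 -1.   ] jaw-normal yaw mod pi 0.03177819718591457 q [0.417 0.267 1.515 0.    1.361 1.956] F [ 0.625 -0.389 -4.271] open 61.05073883823046
```

View pics/cc.png

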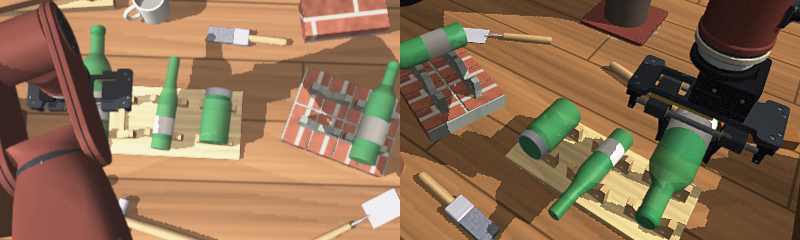

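```bash
python3 -m pendant '[[0,-1,0,0],[0,-2.5,0,-0.03],[0.2,-4,0,-0.03],[0.2,-4,0,-0.03],[0.2,-4,0,-0.03]]'; python3 -m pendant '[[0.2,-4,0,-0.03],[0.2,-4,0,-0.03],[0.2,-4,0,-0.03],[0.2,-4,0,-0.03],[0.2,-4,0,-0.03]]';  python3 -m pendant '[[0.2,-4,0,-0.03],[0.1,-4,0,-0.03],[0.1,-3,0,-0.03],[0,-1.8,0,0],[0,-0.8,0,0]]'; python3 -m pendant '[[0,0,0,0],[0,0,0,0],[0,0,0,0]]';python3 st.py
```

```text
time_s: 8.15
eef_pos: [552.3, 171.5, 199.8]
tcp_rot: [0.999, -0.044, -0.0, 0.0]
ft_force: [0.6, -0.2, -4.9]
opening: 61.0
time_s: 8.65
eef_pos: [562.2, -28.6, 200.0]
tcp_rot: [0.993, -0.12, -0.0, 0.0]
ft_force: [-0.6, 0.3, -5.6]
opening: 61.4
time_s: 9.15
eef_pos: [566.3, -164.2, 200.1]
tcp_rot: [0.986, -0.164, -0.0, -0.0]
ft_force: [0.3, 0.8, -4.7]
opening: 61.3
time_s: 9.45
eef_pos: [567.0, -161.0, 200.5]
tcp_rot: [0.987, -0.162, -0.0, -0.0]
ft_force: [-0.2, 0.6, -6.0]
opening: 61.2
t 9.45 pos [ 567.026 -160.971  200.453] zdir [-0.     0.001 -1.   ] jaw-normal yaw mod pi -0.3263203244633137 q [-0.411  0.153  1.646  0.001  1.343  1.486] F [-0.226  0.557 -6.02 ] open 61.16057567298611
```

```bash
python3 -m pendant '[[0.05,-0.7,-1,-0.005],[0,0,-2,0],[0,0,-2,0],[0,0,-2,0],[0,0,-1.5,0]]'; python3 -m pendant '[[0,0,-1,0],[0,0,-0.5,0],[0,0,0,0],[0,0,0,0],[0,0,0,0]]';python3 st.py;  python3 - <<'E'
from fit import *
np.set_printoptions(precision=3,suppress=True)
a=look('top','td');b=look('scene','sd')
im=cv2.resize(b['pixels'],(1024,768))
ax=np.array([np.cos(-.331),np.sin(-.331),0]);o=np.array([567.5,-168,100+20])
B=o-90*ax
for p,im,n in((a,cv2.resize(a['pixels'],(1024,768)),'t'),(b,im,'s')):
    cs,_=cv2.findContours(poly(p,2,*B,-.331,PR).astype(np.uint8),cv2.RETR_EXTERNAL,cv2.CHAIN_APPROX_NONE);cv2.drawContours(im,cs,-1,(0,0,255),1)
    cv2.imwrite(f'pics/dd_{n}.png',im[150:550,550:950] if n=='t' else im[150:550,100:600])
for r in silhouettes(b,'wine_bottle')[:2]: print(r['score'],r['extent'])
E
```

```text
time_s: 9.95
eef_pos: [566.7, -168.8, 113.3]
tcp_rot: [0.986, -0.165, -0.001, -0.0]
ft_force: [0.7, -0.1, -4.8]
opening: 61.3
time_s: 10.45
eef_pos: [568.3, -169.8, 101.7]
tcp_rot: [0.986, -0.166, 0.001, 0.0]
ft_force: [0.0, -0.7, -4.8]
opening: 61.5
t 10.45 pos [ 568.251 -169.849  101.7  ] zdir [ 0.002 -0.001 -1.   ] jaw-normal yaw mod pi -0.333214866707952 q [-0.423  0.258  1.72   0.     1.162  1.481] F [ 0.018 -0.705 -4.783] open 61.51802739844395
0.58 [87.7, 138.3, 116.1, 60.1]
```

View pics/dd_s.png

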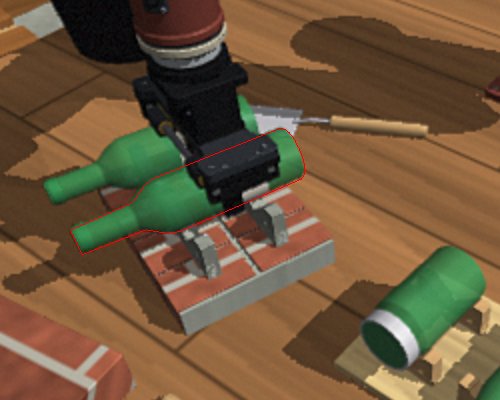

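View pics/dd_t.png

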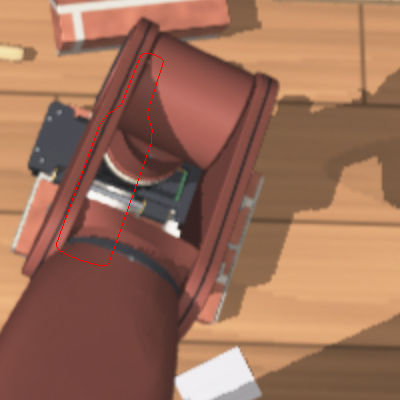

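```bash
python3 -m pendant '[[-0.05,0.15,-0.4,0],[0,0,-0.5,0],[0,0,-0.4,0],[0,0,-0.2,0],[0,0,0,0]]'; python3 -m pendant '[[0,0,-0.1,0],[0,0,-0.1,0],[0,0,0,0],[0,0,0,0]]';python3 st.py
```

```text
time_s: 11.1
eef_pos: [566.5, -167.8, 84.8]
tcp_rot: [0.986, -0.166, -0.001, -0.0]
ft_force: [0.5, -0.2, -4.1]
opening: 61.0
time_s: 11.5
eef_pos: [567.2, -168.1, 83.9]
tcp_rot: [0.986, -0.166, 0.0, 0.0]
ft_force: [-0.5, 1.4, -2.5]
opening: 61.0
t 11.5 pos [ 567.215 -168.102   83.928] zdir [ 0.001 -0.    -1.   ] jaw-normal yaw mod pi -0.3331152458561706 q [-0.421  0.277  1.733 -0.     1.131  1.483] F [-0.461  1.432 -2.504] open 61.033483265090965
```

Contact is starting (−2.5 N instead of −4.5 N). A few more fine steps.

```bash
python3 -m pendant '[[0,0,-0.1,0],[0,0,0,0],[0,0,0,0]]'; python3 -m pendant '[[0,0,-0.1,0],[0,0,0,0],[0,0,0,0]]';python3 st.py
```

```text
time_s: 11.8
eef_pos: [567.4, -168.1, 83.7]
tcp_rot: [0.986, -0.166, 0.0, 0.0]
ft_force: [-3.8, 0.8, 5.3]
opening: 61.2
time_s: 12.1
eef_pos: [567.5, -168.1, 83.6]
tcp_rot: [0.986, -0.166, 0.001, 0.0]
ft_force: [-6.2, 2.9, 11.6]
opening: 61.4
t 12.1 pos [ 567.451 -168.149   83.585] zdir [ 0.001 -0.001 -1.   ] jaw-normal yaw mod pi -0.3326690198338973 q [-0.421  0.278  1.733 -0.     1.13   1.482] F [-6.244  2.909 11.632] open 61.38337071622359
```

```bash
python3 -m pendant '[[0,0,0.1,0],[0,0,0,0]]'; python3 -m pendant '[[0,0,0,0],[0,0,0,0],[0,0,0,0]]' 74;  python3 -m pendant '[[0,0,0,0],[0,0,0,0],[0,0,0,0],[0,0,0,0]]' 100;python3 st.py
python3 - <<'E'
from fit import *
b=look('scene','se')
im=cv2.resize(b['pixels'],(1024,768))
ax=np.array([np.cos(-.331),np.sin(-.331),0]);B=np.array([567.5,-168,102])-90*ax
cs,_=cv2.findContours(poly(b,2,*B,-.331,PR).astype(np.uint8),cv2.RETR_EXTERNAL,cv2.CHAIN_APPROX_NONE);cv2.drawContours(im,cs,-1,(0,0,255),1)
cv2.imwrite('pics/ee.png',im[150:550,100:600])
E
```

```text
time_s: 12.3
eef_pos: [567.4, -168.2, 83.7]
tcp_rot: [0.986, -0.166, 0.001, 0.0]
ft_force: [-3.1, 2.2, 8.1]
opening: 61.4
time_s: 12.6
eef_pos: [567.1, -168.1, 82.4]
tcp_rot: [0.986, -0.166, 0.0, 0.0]
ft_force: [-0.3, -0.3, 0.2]
opening: 64.6
time_s: 13.0
eef_pos: [567.0, -168.0, 82.4]
tcp_rot: [0.986, -0.166, -0.0, -0.0]
ft_force: [0.4, 1.1, 0.8]
opening: 84.5
t 13.0 pos [ 566.95  -167.987   82.449] zdir [-0.  0. -1.] jaw-normal yaw mod pi -0.3332638712715503 q [-0.421  0.279  1.734  0.     1.129  1.483] F [0.396 1.121 0.828] open 84.46831355553863
```

View pics/ee.png

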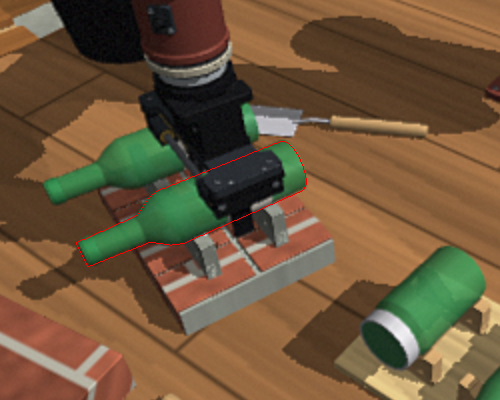

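The bottle lies within the predicted seated outline and is released (opening 84 mm, forces near zero). Retreat straight up, then aside.

```bash
python3 -m pendant '[[0,0,0.5,0],[0,0,1.5,0],[0,0,2.5,0],[0,0,3,0],[0,0,3,0]]' 100; python3 -m pendant '[[0,0,3,0],[0,0,3,0],[-3,0,2,0],[-3,0,0,0],[-3,0,0,0]]'; python3 -m pendant '[[-3,0,0,0],[-3,0,0,0],[-3,0,0,0],[-2,0,0,0],[-1,0,0,0]]'; python3 -m pendant '[[0,0,0,0],[0,0,0,0],[0,0,0,0],[0,0,0,0]]'; python3 st.py
python3 - <<'E'
from fit import *
np.set_printoptions(precision=3,suppress=True)
a=look('top','tf');b=look('scene','sf')
ax=np.array([np.cos(-.331),np.sin(-.331),0]);B=np.array([567.5,-168,102])-90*ax
ra,rb=[silhouettes(p,'wine_bottle') for p in(a,b)]
for r in ra[:2]+rb[:2]: print(r['score'],r['extent'])
w,f=fit([(a,up(ra[0]['pixels'])),(b,up(rb[0]['pixels']))],[*B,-.331]);print('fit',w,f,'expected',B)
o=np.array([567.7,-167.9,40]);n=np.array([-ax[1],ax[0],0]);d=w[:3]-o;print('in bed',d@ax,d@n,d[2],'dyaw',w[3]+.331)
L={'t':a,'s':b};out=[]
for k,p in L.items():
    im=cv2.resize(p['pixels'],(1024,768))
    cs,_=cv2.findContours(poly(p,2,*B,-.331,PR).astype(np.uint8),cv2.RETR_EXTERNAL,cv2.CHAIN_APPROX_NONE);cv2.drawContours(im,cs,-1,(0,0,255),1)
    cv2.imwrite(f'pics/ff_{k}.png',im[150:550,150:900] if k=='t' else im[150:700,100:850])
for q in('slim_bottle','jar'):
    for p in(a,b):print(q,[x['extent'] for x in silhouettes(p,q)[:1]])
E
```

```text
time_s: 13.55
eef_pos: [567.0, -168.0, 189.9]
tcp_rot: [0.986, -0.166, 0.0, 0.0]
ft_force: [0.3, -1.0, -0.2]
opening: 86.6
time_s: 14.05
eef_pos: [476.6, -168.2, 270.1]
tcp_rot: [0.986, -0.166, 0.002, 0.001]
ft_force: [0.4, -0.2, -0.4]
opening: 86.9
time_s: 14.55
eef_pos: [356.0, -168.1, 268.9]
tcp_rot: [0.986, -0.166, 0.001, 0.001]
ft_force: [0.9, -0.3, -0.2]
opening: 86.7
time_s: 14.95
eef_pos: [357.5, -167.9, 267.5]
tcp_rot: [0.986, -0.166, -0.0, -0.0]
ft_force: [-0.2, -0.2, -0.2]
opening: 86.9
t 14.95 pos [ 357.501 -167.898  267.464] zdir [-0.  0. -1.] jaw-normal yaw mod pi -0.3325605206167621 q [-0.64  -0.391  2.015  0.     1.518  1.264] F [-0.198 -0.157 -0.165] open 86.85616747565933
0.61 [301.1, 105.5, 53.9, 100.8]
0.74 [229.8, 198.4, 64.8, 62.6]
0.6 [89.8, 142.2, 112.5, 64.7]
fit [ 481.708 -138.036  105.68    -0.335] 1.0375369458128079 expected [ 482.385 -138.751  102.   ]
in bed -91.02941518030153 0.2970373397836709 65.6802342477845 dyaw -0.004361878747729808
slim_bottle [[154.4, 114.9, 22.3, 98.7]]
slim_bottle [[261.1, 227.2, 84.2, 93.2]]
jar [[200.7, 149.1, 30.0, 54.1]]
jar [[229.8, 197.4, 65.0, 66.3]]
```

```bash
ls pics
```

```text
ab.png
bb.png
bed_scene.png
bed_top.png
cc.png
dd_s.png
dd_t.png
ee.png
ff_s.png
ff_t.png
fit_scene.png
fit_top.png
s1.png
s2.png
s3.png
sa.png
sb.png
sc.png
scene0.png
sd.png
se.png
sf.png
t1.png
t2.png
t3.png
ta.png
tb.png
tc.png
td.png
tf.png
top0.png
z_scene.png
z_top.png
```

```bash
python3 - <<'E'
from fit import *
np.set_printoptions(precision=3,suppress=True)
a=look('top','tg');b=look('scene','sg')
ax=np.array([np.cos(-.331),np.sin(-.331),0]);n=np.array([-ax[1],ax[0],0]);B=np.array([567.5,-168,102])-90*ax
m=[min(silhouettes(p,'wine_bottle'),key=lambda r:np.hypot(r['extent'][0]-x,r['extent'][1]-y)) for p,x,y in((a,301,105),(b,90,142))]
print([r['extent'] for r in m])
w,f=fit([(a,up(m[0]['pixels'])),(b,up(m[1]['pixels']))],[*B,-.331]);d=w[:3]-np.array([567.7,-167.9,40]);print(w,f,'in bed',d@ax,d@n,d[2],w[3]+.331)
E
```

```text
[[304.6, 106.1, 47.9, 101.3], [89.9, 145.9, 113.1, 61.6]]
[ 482.498 -139.068  102.423   -0.329] 0.08310076846451153 in bed -89.94678158247912 -0.42291292932773605 62.42301120467005 0.001987548345941892
```

View pics/ff_t.png

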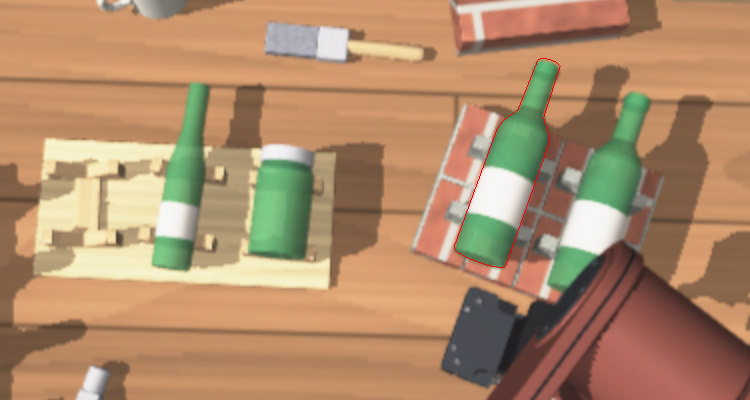

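View pics/ff_s.png

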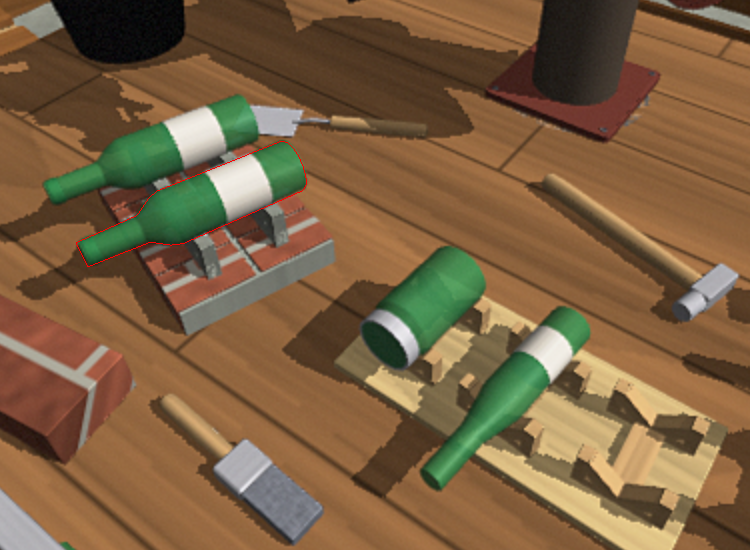

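Both views show the bottle seated beside its twin, matching the target outline. The slim bottle and jar lie where they were, and the gripper is clear.

```bash
python3 -c "
from cell import sign_off
print(sign_off())"
```

```text
the job is handed in; nothing more can be done
None
```

The wine bottle now lies in the empty bed beside its twin, neck the same way, and I handed the job in at about 15 s. I gripped it 90 mm from its bottom, lowered it until the wrist force showed contact (peak about 13 N), then opened the fingers and backed away.

**Last checks:**
- **Bottle pose:** a fit to both cameras put the bottle at x = -90 mm, y = -0.4 mm, z = 62.4 mm in the bed frame, with yaw off by 0.002 rad. All of these are well inside the limits.
- **Slim bottle and jar:** both look unmoved in the pictures and their detections match the starting ones, give or take detector noise.
- **Gripper:** it is open and clear, about 210 mm back from the bed, with forces near zero.

**Disagreements:**
- **Wrong detection:** in the first final check the network's best "wine_bottle" match in the scene view was actually the jar, so I threw out that fit and refitted with the right silhouette.
- **Bed position:** the estimate from the twin and the one from the rib corners differed by about 3 mm. I aimed close to the rib-corner one.
- **Settling after release:** the arm sank about 1.3 mm as the fingers opened. The bottle stayed seated.

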